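Bait, set and lock up a mouse-trap station

ROBOT

A 6-joint arm with a two-finger parallel gripper is mounted at the origin on a cart in front of the work surface, level with it; the furniture and walls round the work are solid. World frame = base frame: x ahead of the robot, y to its left, z up, the work surface at z = 0. Lengths are in m, angles in degrees, forces in N, time in s.
With the tool pointing down it reaches from about 0.25 to 0.775 m from the base axis. Payload 8.9 kg.
Tool frame: the origin (TCP) lies at the very end of the fingers, on their centre line; the grasp point (between the pads) lies 19 mm behind it; z points along the fingers, y is the line along which they close (so a half turn about z gives the same grasp; the last joint's range is limited). The gripper opens to 85 mm and grips with 20 to 120 N. Pads are 22 mm wide; open, the fingers measure 114 mm over their backs; the gripper's body (76 mm by 85 mm) begins 54 mm behind the grasp point. The pads swing forward as they close: fully open they stand 13 mm farther back than shut.
Start: joints at [58.31, 16.656, -8.789, 64.555, 0, 82.019], TCP at [0.211, 0.481, 0.231] pointing down, gripper open.
Joint ranges: [-144.48, 144.48], [-52.06, 99.96], [-74.48, 78.29], [-112.23, 115.85], [-86.99, 84.42], [-180, 180]. Speed limits (degrees/s): [127.2, 127.2, 159.86, 180, 180, 180].

INTERFACE

Orientations are given as a 3x3 rotation matrix whose columns are the frame's x, y, z axes.
In Python, from plant import manip, grab_frame, camera_model, workorder, search_frame gives the robot as it stands. The module is installed in compiled form; this text tells all that it offers.
- The arm moves only by the tool step_arm, never from a script. Its argument "motion" is a list that holds one entry, the list of rows, each a list of 6 numbers: the shift along the tool's x, y, z in mm, then the turn, a rotation vector about the tool's x, y, z in degrees. A call has 1 to 12 rows; each row is the pose to reach, as a shift and turn from the pose commanded when the call began, along the tool's axes at that moment; what a row does not reach only later rows make up. A row lasts 1/8 s, in which the tool goes at most 62.5 mm and 10.7 degrees, less where a joint would pass 70% of its speed; a pose out of reach is approached as far as the arm can. A call with a gripper value outside its range is refused whole. "fingers" is the finger opening in mm, from 0 to 85.4, set as the call begins (left out, the last holds). The fingers move at their own pace and stop on an object; the grip force is fixed at half the most. Time passes only in rows, so rows that repeat a pose let the fingers close. It gives the time, the measured TCP pose, the force, the opening and the grip force at its end, in the units of the state.
- manip.observe(): the state, without advancing time (a new reading comes with each control period).
- grab_frame(name): name is "scene" or "side" or "wrist"; returns the picture (480x640x3 uint8, blue, green, red); there is no depth.
- camera_model(name): a dict with "mtx" (3x3 intrinsics, pixels), "R" (3x3) and "t" (3): a world point X has camera coordinates R X + t. Camera axes: x right, y down, z forward; pixel columns grow to the right and rows downward; lengths in m; the calibration is good to about 2 mm. The wrist camera is an equidistant fisheye: a pixel r from the principal point sees the ray r / f radians off the axis. A picture is of the moment at which its call begins: read the wrist's pose just before it. camera_model takes no time and is no camera call; for the wrist camera it gives the pose at the moment of the call.
- workorder.hand_in(): hands the job in; it is judged then, once.
Trained networks look in the newest picture that a camera, given by its name, has taken for a name from the list of things; names that differ only in an ending like _2 or _b are one class to them, and where a whole thing is asked for, a point or a joint stands for the part that bears it (a point fixed in the world has none). Each returns a list of dicts, best first, with "p" (0 to 1); they miss things now and then, are a little off and sometimes report something else, mostly with a low value. They report only what shows in the picture. A call takes as long as a camera call.
- search_frame(camera, label): "position" ([x, y, z] in m, in the coordinates of the camera as it stood for that picture, good to about 4 mm: the middle of the surface that is visible of it).
The state is a dict: "clock": time; "joints": joint angles; "joint_velocities": joint speeds; "joint_torque": joint torques, N m; "position": TCP position; "eef_rot": TCP orientation; "contact_force": force on the tool from outside, world axes, zero at the start; "wrist_torque": the same for the moment, N m; "finger_gap": finger opening in m; "gripper_force": force on a finger pad.
Only numpy, scipy, OpenCV 4.12 (cv2) and the standard library are available. Lean on these libraries where they do the work, as an engineer would, in place of code of your own. Each camera call takes 0.05 s, during which the arm holds its last target. There are 200 camera calls.

TASK

Service the mouse-trap station for the night: lift its cover off and stand it aside, then put one of the hazelnuts in the trap's bait cup and, with the bait in, draw the sprung bail right back until it hooks on the trigger and stays set. Lower the cover fully back onto the station the same way round without setting the trap off, and press the lock plunger on the cover down to its stop so that it stays down. All the other hazelnuts go into the bowl, so that the bait is the only food left out.

Things in the scene. Friction and masses are not known exactly. Their poses are not given: they have to be found in the camera images.
- station: Black trap station fixed to the worktop, 256 x 148 mm. Origin: centre of its underside; x runs along its length from the lock end (-x) to the mouse's end (+x), z up. Round it a 5 mm high flange; inside that a deck 224 x 118 mm, 10 mm high, with the trap (under the cover at first): bail hinge along y at x +20, z 32 mm; trigger yoke at x -67 mm with two hooks at y +-34 mm, up to 74 mm high.
- bail_bar (a point): Middle of the round grip sleeve (12 mm thick, 38 mm long, along station y) on the cross bar of the bail, a U of 5 mm wire, 75 mm from hinge to bar, legs at y +-46 mm. Sprung: station x +94, z 45 mm. It swings up and over to x -48, z 64 mm, where the hooks catch it; between them 60 mm are free for fingers. The sleeve can turn in flat fingers. Its axes turn with the bail.
- bail (a joint): Bail angle, rad: 0 sprung (on its front stops, 10 degrees above level), grows as it is drawn back; 2.53 hooked on the trigger, 2.60 at the stop behind. Draw it to the stop, then let go: it comes 0.07 rad forward against the hooks. Pull at the bar 1.5 N sprung, about 8 N at the hooks. Let go earlier, it snaps forward.
- trigger (a joint): Tilt of the trigger, rad: 0 at rest on a light spring, 0.10 at its stop. It is one rocker: behind, two sloping hooks on which the bail latches by itself (they give way and snap back); in front, a tongue under the bail with the bait cup. About 1 N down on the cup fires a set trap.
- bait_cup (a point): Middle of the bait cup's inner floor, station x +50, y 0, z 23.5 mm. Round grey cup on the trigger's tongue, 26 mm wide inside (29 at the rim), rim 7 mm above this floor. While the trap is sprung the cup lies inside the U of the bail: legs 46 mm to either side at 37 mm height, cross bar 44 mm ahead.
- lock_socket (a point): Middle of the mouth of the lock boss at station x -94, y 0, z 30 mm: a 34 mm square block with a 24 mm square hole, into which the lock plunger's stem goes.
- cover_handle (a point): Middle of the cover's handle bar: 68 mm long (cover x), 12 thick, 16 high, 26 mm clear of the top; it is 116 mm above the lower rim, over the cover's middle. x: to its mouse-door end. Loose grey shell, open below, outside 243 x 137 x 82 mm, inside 236 x 130, 0.37 kg. Stands at first on the flange, over the deck (6 mm play), unlocked, door at station +x; this point is then at station x 0, y 0, z 121 mm.
- plunger_top (a point): Middle of the top of the lock plunger's steel head on the cover: 26 mm wide, at cover x -94, y 0, 31 mm above the cover's top when up. Its 12 mm stem hangs inside the cover to 32 mm above the lower rim.
- plunger (a joint): Travel of the lock plunger, m: 0 up, 0.014 at its stop. Spring 2.5 to 6 N, about 8 N to pass the catch inside. Pressed to its stop and let go it stays locked at 0.0125 and cannot be pulled up again, so it is pressed only when the cover is in place.
- bowl: White bowl, loose, 0.25 kg, 100 mm wide at the rim, 45 mm at the foot, 40 mm high, wall 3.5 mm. Origin at the centre of its underside.
- paper_sheet: Sheet of brown card, 300 x 210 x 1.5 mm, fixed flat on the worktop on the other side of the nuts; a clear place to stand the cover on. Origin at the centre of its underside, x along its length.
- nut_a_center (a point): Centre of a hazelnut in its shell, if it is there: 19 mm wide, 20 mm tall, about 10 g, standing on its flat end; the point is half-way up (10 mm). All hazelnuts are alike.
- nut_b_center (a point): Centre of a hazelnut in its shell, if it is there: 19 mm wide, 20 mm tall, about 10 g, standing on its flat end; the point is half-way up (10 mm). All hazelnuts are alike.
- nut_c_center (a point): Centre of a hazelnut in its shell, if it is there: 19 mm wide, 20 mm tall, about 10 g, standing on its flat end; the point is half-way up (10 mm). All hazelnuts are alike.
- nut_d_center (a point): Centre of a hazelnut in its shell, if it is there: 19 mm wide, 20 mm tall, about 10 g, standing on its flat end; the point is half-way up (10 mm). All hazelnuts are alike.
- nut_e_center (a point): Centre of a hazelnut in its shell, if it is there: 19 mm wide, 20 mm tall, about 10 g, standing on its flat end; the point is half-way up (10 mm). All hazelnuts are alike.
- nut_f_center (a point): Centre of a hazelnut in its shell, if it is there: 19 mm wide, 20 mm tall, about 10 g, standing on its flat end; the point is half-way up (10 mm). All hazelnuts are alike.
- cumin_jar: Small spice jar with a red cap, 45 mm wide, 109 mm tall, at the back of the island; a bystander. Origin at its underside.
- honey_jar: Honey jar with a gilt cap, 68 mm wide, 92 mm tall, at the back behind the bowl; a bystander. Origin at its underside.
- kitchen_timer: Round kitchen timer with a red top, 62 mm wide, 53 mm tall, at the back; a bystander. Origin at its underside.

How it is judged:
By the outcome, as a careful person would: the job done as asked, in the order asked, and still so for the second after the job is handed in, with the robot touching nothing.
Of nut_a, nut_b, nut_c, nut_d, nut_e, nut_f only 4 to 6 are there at a start; the rules pass over those that are not, and their reading is None.
At some moment in a run one of bowl, cover may be knocked a few centimetres aside while the robot is not near it.
It also fails if it takes over 208 s, if anything falls off the work surface, if the arm or the gripper's body presses on something with over 40 N, if the wrist force passes 120 N, or if a joint passes its speed limit or range.

## Working session

There is one attempt and no reset: what is moved stays moved. The work goes in short steps, Python scripts to look and compute and a tool call to move; the robot and the scene stay as the last step left them, time stands still between calls to the robot, and variables do not carry over. Pictures are saved under pics/ and viewed, at most 17 in all, crops included, and the job is handed in when it is done.

Besides the shell and the picture viewer there is one more tool, called after "Call:" as name(argument=value, ...) on one line, values as JSON. step_arm: Moves the arm, as the interface text tells. Its arguments: {"type":"object","properties":{"motion":{"type":"array","items":{"type":"array","items":{"type":"array","items":{"type":"number"}}}},"fingers":{"type":"number"}},"required":["motion"]}

```bash
mkdir -p pics
cat > h.py <<'E'
import numpy as np, cv2, json
from plant import manip, grab_frame, camera_model, workorder, search_frame
def find(cam,label,n=6,grab=False):
    if grab: grab_frame(cam)
    m=camera_model(cam);R=np.array(m["R"]);t=np.array(m["t"]).ravel()
    out=[]
    for d in search_frame(cam,label)[:n]:
        out.append((round(d["p"],2),np.round((R.T@(np.array(d["position"])-t))*1000,1).tolist()))
    return out
def pix(cam,uv,z):
    m=camera_model(cam);R=np.array(m["R"]);t=np.array(m["t"]).ravel();K=np.array(m["mtx"])
    v=np.array([(uv[0]-K[0,2])/K[0,0],(uv[1]-K[1,2])/K[1,1]])
    if cam=="wrist":
        r=np.hypot(*v); d=np.array([*(v/max(r,1e-9)*np.sin(r)),np.cos(r)])
    else: d=np.array([*v,1])
    d=R.T@d;c=-R.T@t
    return np.round((c+d*(z-c[2])/d[2])*1000,1)
def proj(cam,X):
    m=camera_model(cam);R=np.array(m["R"]);t=np.array(m["t"]).ravel();K=np.array(m["mtx"])
    p=R@np.array(X)+t
    if cam=="wrist":
        r=np.hypot(p[0],p[1]);th=np.arctan2(r,p[2]);q=p[:2]/max(r,1e-9)*th
    else: q=p[:2]/p[2]
    return np.round([K[0,0]*q[0]+K[0,2],K[1,1]*q[1]+K[1,2]],1)
def st():
    s=manip.observe()
    print("t",round(s["clock"],2),"pos",np.round(np.array(s["position"])*1000,1),"gap",round(s["finger_gap"]*1000,1),"F",np.round(s["contact_force"],1),"j",np.round(s["joints"],1))
    print(np.round(s["eef_rot"],3).tolist())
    return s
def delta(P,yaw=None,zdir=None):
    """tool-frame shift (mm) and rotvec (deg) to world TCP P mm, tool down, tool-x heading yaw deg"""
    from scipy.spatial.transform import Rotation as Ro
    s=manip.observe();R=np.array(s["eef_rot"]);p=np.array(s["position"])*1000
    d=R.T@(np.array(P)-p); r=[0,0,0]
    if yaw is not None:
        a=np.radians(yaw);x=np.array([np.cos(a),np.sin(a),0]);z=np.array([0,0,-1.]);T=np.c_[x,np.cross(z,x),z]
        r=Ro.from_matrix(R.T@T).as_rotvec(degrees=True)
    print("shift",np.round(d,1),"turn",np.round(r,1))
E
python3 - <<'E'
from h import *
st()
for c in ("scene","side"):
    cv2.imwrite(f"pics/{c}0.png",grab_frame(c))
    for l in ("station","cover_handle","plunger_top","bowl","paper_sheet","nut_a_center","honey_jar","cumin_jar","kitchen_timer"): print(c,l,find(c,l,8 if 'nut' in l else 2))
E
```

```text
t 0.0 pos [210.9 480.3 230.7] gap 85.2 F [ 0.   0.5 -0.4] j [58.3 16.7 -8.8 64.6  0.  82. ]
[[-0.916, 0.402, -0.001], [0.402, 0.916, -0.001], [0.0, -0.001, -1.0]]
scene station [(0.86, [514.7, -395.4, 1.7]), (0.49, [430.0, -74.8, 15.9])]
scene cover_handle [(0.91, [522.7, -296.0, 88.4])]
scene plunger_top [(0.66, [541.1, -189.6, 116.6])]
scene bowl [(0.67, [668.4, 36.2, 19.0])]
scene paper_sheet [(0.83, [500.5, 264.1, 3.8])]
scene nut_a_center []
scene honey_jar [(0.91, [744.5, -175.6, 84.0])]
scene cumin_jar [(0.76, [762.1, 16.6, 75.5])]
scene kitchen_timer [(0.89, [722.2, 174.5, 31.2])]
side station [(0.64, [535.6, -383.7, 6.4])]
side cover_handle [(0.97, [531.8, -347.9, 89.7]), (0.6, [429.1, 48.8, 14.1])]
side plunger_top [(0.5, [547.7, -187.0, 113.2])]
side bowl [(0.71, [663.0, 49.1, 23.0]), (0.6, [770.5, 8.0, 58.8])]
side paper_sheet [(0.95, [504.0, 250.0, -0.2])]
side nut_a_center []
side honey_jar [(0.6, [747.1, -188.6, 58.1]), (0.2, [500.4, 249.7, 1.2])]
side cumin_jar [(0.75, [772.0, 6.3, 60.0])]
side kitchen_timer [(0.54, [729.0, 169.1, 27.2]), (0.33, [544.7, -191.0, 114.4])]
```

View pics/scene0.png

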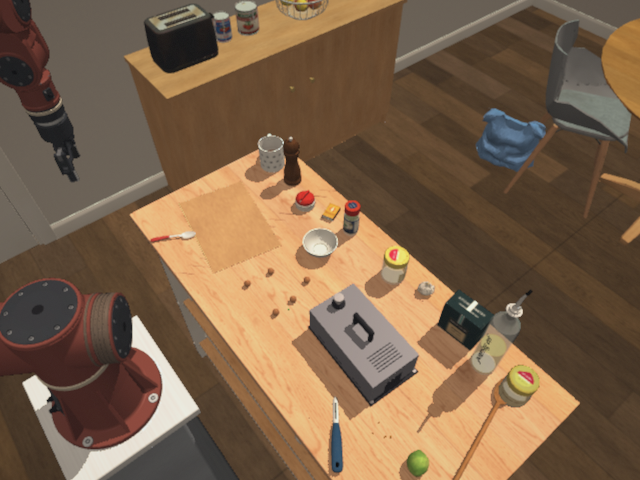

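View pics/side0.png

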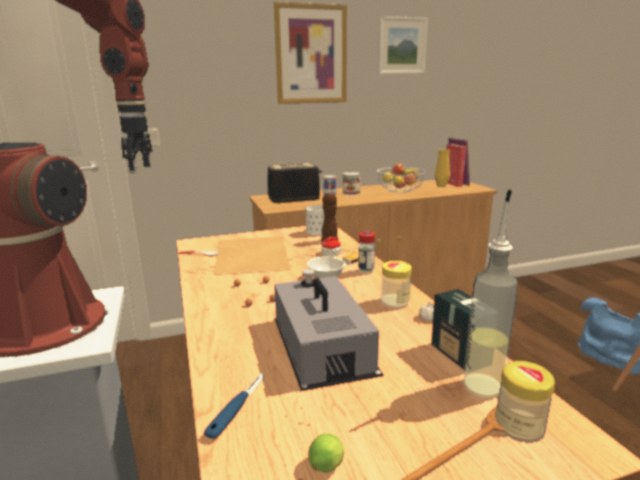

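Run:
```python
from h import *
for c in ("scene","side"):
    for l in ("nut_b_center","nut_c_center","nut_d_center"): print(c,l,find(c,l,8))
```

```text
scene nut_b_center []
scene nut_c_center [(0.66, [542.8, -191.1, 118.1])]
scene nut_d_center [(0.38, [666.7, 34.2, 21.9])]
side nut_b_center [(0.62, [438.6, -74.1, 11.9])]
side nut_c_center [(0.44, [426.8, 47.5, 12.2])]
side nut_d_center []
```

The scene shows five nuts at about (247,284), (270,271), (306,281), (292,300) and (276,313). The plunger is at (338,299), the handle at (361,326), the bowl at (320,243), and the card is at upper left. The side view agrees and shows the door end towards −y.

Run:
```python
from h import *
for u in [(247,284),(270,271),(306,281),(292,300),(276,313)]: print("nut",pix("scene",u,.01))
for u in [(354,316),(370,336)]: print("handle",pix("scene",u,.129))
print("pl",pix("scene",(338,297),.118),"bowl",pix("scene",(320,240),.04))
for u in [(180,212),(240,183),(280,240),(218,270)]: print("paper",pix("scene",u,.0))
delta([525,-285,300],80)
```

```text
nut [425.1  50.5  10. ]
nut [498.6  46.9  10. ]
nut [555.5 -41.2  10. ]
nut [489.4 -66.   10. ]
nut [433.3 -71.8  10. ]
handle [ 533.4 -253.   129. ]
handle [ 527.3 -314.2  129. ]
pl [ 542.8 -185.2  118. ] bowl [659.6  27.7  40. ]
paper [416.  404.8   0. ]
paper [627.8 395.5   0. ]
paper [589.2 125.5   0. ]
paper [391.1 146.3   0. ]
shift [-595.3 -574.9  -68.7] turn [ 0.  -0.  76.3]
```

Call:
step_arm(motion=[[[-595,-575,-69,0,0,76],[-595,-575,-69,0,0,76],[-595,-575,-69,0,0,76],[-595,-575,-69,0,0,76],[-595,-575,-69,0,0,76],[-595,-575,-69,0,0,76],[-595,-575,-69,0,0,76],[-595,-575,-69,0,0,76],[-595,-575,-69,0,0,76],[-595,-575,-69,0,0,76],[-595,-575,-69,0,0,76],[-595,-575,-69,0,0,76]]])

```text
clock: 2.8
position: [0.4948, -0.2132, 0.2939]
eef_rot: [[0.169, 0.986, 0.001], [0.986, -0.169, -0.0], [-0.0, 0.001, -1.0]]
contact_force: [1.3, 0.1, 0.8]
finger_gap: 0.0856
gripper_force: 0.0
```

Call:
step_arm(motion=[[[0,0,0,0,0,0]]])

```text
clock: 2.92
position: [0.4953, -0.2147, 0.2928]
eef_rot: [[0.172, 0.985, -0.0], [0.985, -0.172, -0.001], [-0.001, 0.0, -1.0]]
contact_force: [-0.3, 0.0, -0.5]
finger_gap: 0.0851
gripper_force: 0.0
```

Run:
```python
from h import *
st(); delta([525,-285,300],80)
```

```text
t 2.92 pos [ 495.3 -214.7  292.8] gap 85.1 F [-0.3  0.  -0.5] j [-31.2  16.9   0.8  73.9  -0.   68.8]
[[0.172, 0.985, -0.0], [0.985, -0.172, -0.001], [-0.001, 0.0, -1.0]]
shift [-64.1  41.4  -7.1] turn [0.  0.  0.1]
```

Call:
step_arm(motion=[[[-64,41,-7,0,0,0],[-64,41,-7,0,0,0],[-64,41,-7,0,0,0]]])

```text
clock: 3.3
position: [0.5238, -0.2807, 0.3003]
eef_rot: [[0.169, 0.986, -0.001], [0.986, -0.169, 0.001], [0.001, -0.001, -1.0]]
contact_force: [-0.2, 0.6, -0.5]
finger_gap: 0.0856
gripper_force: 0.0
```

Run:
```python
from h import *
st(); cv2.imwrite("pics/w1.png",grab_frame("wrist"))
for l in ("cover_handle","plunger_top","station"): print(l,find("wrist",l,2))
for p in [(.53,-.284,.121),(.5425,-.187,.118)]: print(proj("wrist",p))
```

```text
t 3.3 pos [ 523.8 -280.7  300.3] gap 85.6 F [-0.2  0.6 -0.5] j [-35.2  23.2  11.   77.9   0.   64.5]
[[0.169, 0.986, -0.001], [0.986, -0.169, 0.001], [0.001, -0.001, -1.0]]
cover_handle [(0.7, [544.7, -177.6, 123.9]), (0.58, [535.5, -262.8, 89.1])]
plunger_top [(0.74, [547.3, -177.9, 121.3])]
station []
[331.  222.1]
[326.8 111.7]
```

View pics/w1.png

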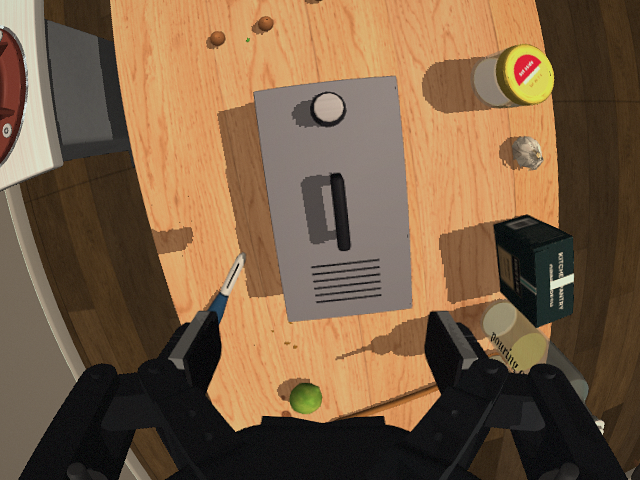

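Wrist view: handle bar runs from (337,175) to (344,249), plunger head is centred at (328,108). Door (grille) end points to −y.

Run:
```python
from h import *
a=pix("wrist",(337,175),.127);b=pix("wrist",(344,249),.127);p=pix("wrist",(328,108),.118)
h=(a+b)/2;v=h-p;print(a,b,h,p,np.degrees(np.arctan2(v[1],v[0])),np.hypot(*v[:2]))
w=b-a;print(np.degrees(np.arctan2(w[1],w[0])))
for c in [(255,91),(396,76),(412,308),(290,322)]: print(pix("wrist",c,.087))
delta([*h[:2],240],np.degrees(np.arctan2(v[1],v[0]))+180)
```

```text
[ 541.9 -242.4  127. ] [ 537.6 -309.   127. ] [ 539.75 -275.7   127.  ] [ 544.1 -184.   118. ] -92.71592083685866 91.80311813876476
-93.69414962620952
[ 479.6 -152.6   87. ]
[ 614.1 -160.1   87. ]
[ 601.7 -402.2   87. ]
[ 467.1 -395.7   87. ]
shift [ 6.5 15.2 61. ] turn [ 0.  -0.  -6.9]
```

Run:
```python
from h import *
delta([540,-277,106],87)
```

```text
shift [  5.2  15.7 195. ] turn [ 0.  -0.  -6.6]
```

Call:
step_arm(motion=[[[5,16,60,0,0,-6.6],[5,16,120,0,0,-6.6],[5,16,170,0,0,-6.6],[5,16,195,0,0,-6.6],[5,16,195,0,0,-6.6]]], fingers=50)

```text
clock: 4.12
position: [0.5393, -0.277, 0.1043]
eef_rot: [[0.053, 0.999, -0.003], [0.999, -0.053, 0.002], [0.002, -0.003, -1.0]]
contact_force: [-0.2, -0.3, -0.1]
finger_gap: 0.0504
gripper_force: 0.0
```

Call:
step_arm(motion=[[[0,0,2,0,0,0],[0,0,2,0,0,0],[0,0,2,0,0,0],[0,0,2,0,0,0],[0,0,2,0,0,0],[0,0,2,0,0,0]]], fingers=0)

```text
clock: 4.88
position: [0.5407, -0.279, 0.1048]
eef_rot: [[0.054, 0.999, 0.001], [0.999, -0.054, -0.001], [-0.001, 0.001, -1.0]]
contact_force: [-3.8, 0.3, 6.9]
finger_gap: 0.011
gripper_force: 61.2
```

Call:
step_arm(motion=[[[0,0,-15,0,0,0],[0,0,-40,0,0,0],[0,0,-75,0,0,0],[0,0,-110,0,0,0],[0,0,-140,0,0,0],[0,0,-140,0,0,0]]])

```text
clock: 5.62
position: [0.5418, -0.2795, 0.2463]
eef_rot: [[0.054, 0.999, 0.004], [0.999, -0.054, -0.003], [-0.002, 0.004, -1.0]]
contact_force: [0.3, -0.0, -5.0]
finger_gap: 0.011
gripper_force: 59.7
```

Run:
```python
from h import *
st(); delta([505,265,245],83)
```

```text
t 5.62 pos [ 541.8 -279.5  246.3] gap 11.0 F [ 0.3 -0.  -5. ] j [-34.2  25.5   6.5  70.8   0.   58.9]
[[0.054, 0.999, 0.004], [0.999, -0.054, -0.003], [-0.002, 0.004, -1.0]]
shift [ 5.417e+02 -6.630e+01 -3.000e-01] turn [0.2 0.1 3.9]
```

Call:
step_arm(motion=[[[25,-3,0,0,0,0],[70,-8,0,0,0,0],[120,-15,0,0,0,1],[175,-21,0,0,0,1],[230,-28,0,0,0,2],[285,-35,0,0,0,2],[340,-41,0,0,0,3],[395,-48,0,0,0,3],[450,-55,0,0,0,4],[500,-61,0,0,0,4],[530,-65,0,0,0,4],[542,-66,0,0,0,4]]])

```text
clock: 7.12
position: [0.503, 0.2674, 0.2421]
eef_rot: [[0.122, 0.993, -0.002], [0.993, -0.122, -0.001], [-0.001, -0.002, -1.0]]
contact_force: [-1.3, -0.1, -4.1]
finger_gap: 0.0109
gripper_force: 59.7
```

Call:
step_arm(motion=[[[0,0,0,0,0,0],[0,0,50,0,0,0],[0,0,100,0,0,0],[0,0,128,0,0,0],[0,0,138,0,0,0],[0,0,143,0,0,0],[0,0,143,0,0,0]]])

```text
clock: 8.0
position: [0.5049, 0.2659, 0.1019]
eef_rot: [[0.124, 0.992, 0.002], [0.992, -0.124, 0.001], [0.001, 0.002, -1.0]]
contact_force: [1.0, 0.6, -4.5]
finger_gap: 0.0114
gripper_force: 59.7
```

Call:
step_arm(motion=[[[0,0,1,0,0,0],[0,0,2,0,0,0],[0,0,3,0,0,0],[0,0,3,0,0,0]]])

```text
clock: 8.5
position: [0.505, 0.2662, 0.1012]
eef_rot: [[0.124, 0.992, 0.003], [0.992, -0.124, 0.001], [0.001, 0.003, -1.0]]
contact_force: [-9.3, -4.3, 26.9]
finger_gap: 0.0108
gripper_force: 64.2
```

Call:
step_arm(motion=[[[0,0,0,0,0,0],[0,0,-1,0,0,0],[0,0,-30,0,0,0],[0,0,-80,0,0,0],[0,0,-140,0,0,0]]], fingers=45)

```text
clock: 9.12
position: [0.5037, 0.2659, 0.2387]
eef_rot: [[0.124, 0.992, -0.001], [0.992, -0.124, -0.0], [-0.0, -0.001, -1.0]]
contact_force: [1.7, -0.0, -0.1]
finger_gap: 0.0449
gripper_force: 0.0
```

Run:
```python
from h import *
st(); delta([445,-60,180],83)
```

```text
t 9.12 pos [503.7 265.9 238.7] gap 44.9 F [ 1.7 -0.  -0.1] j [ 20.5  21.4  -0.8  67.8   0.  117.6]
[[0.124, 0.992, -0.001], [0.992, -0.124, -0.0], [-0.0, -0.001, -1.0]]
shift [-330.6  -17.9   58.8] turn [-0.1  0.  -0.1]
```

Call:
step_arm(motion=[[[-50,-3,0,0,0,0],[-110,-6,0,0,0,0],[-170,-9,20,0,0,0],[-230,-12,40,0,0,0],[-290,-16,58,0,0,0],[-330,-18,59,0,0,0],[-330,-18,59,0,0,0]]], fingers=36)

```text
clock: 10.0
position: [0.4452, -0.0617, 0.1787]
eef_rot: [[0.128, 0.992, 0.0], [0.992, -0.128, -0.001], [-0.0, 0.0, -1.0]]
contact_force: [-0.1, 0.8, 0.8]
finger_gap: 0.036
gripper_force: 0.0
```

Run:
```python
from h import *
st(); im=grab_frame("wrist"); cv2.imwrite("pics/w2.png",im)
print(find("wrist","nut_a_center",8)); print(find("wrist","bait_cup",8)); print(find("wrist","bail_bar",8))
for n in [(425,50),(498,47),(555,-41),(489,-66),(433,-72)]: print(proj("wrist",(n[0]/1e3,n[1]/1e3,.01)))
```

```text
t 10.0 pos [445.2 -61.7 178.7] gap 36.0 F [-0.1  0.8  0.8] j [-17.2  10.8 -24.9  54.2  -0.   80.1]
[[0.128, 0.992, 0.0], [0.992, -0.128, -0.001], [-0.0, 0.0, -1.0]]
[(0.24, [500.2, 51.8, 19.7])]
[(0.77, [544.3, -317.3, 22.5]), (0.62, [530.7, 131.0, 1.2])]
[]
[282.1  98.6]
[370.4  91.8]
[444.6 188.4]
[373.6 224. ]
[310.6 238.1]
```

View pics/w2.png

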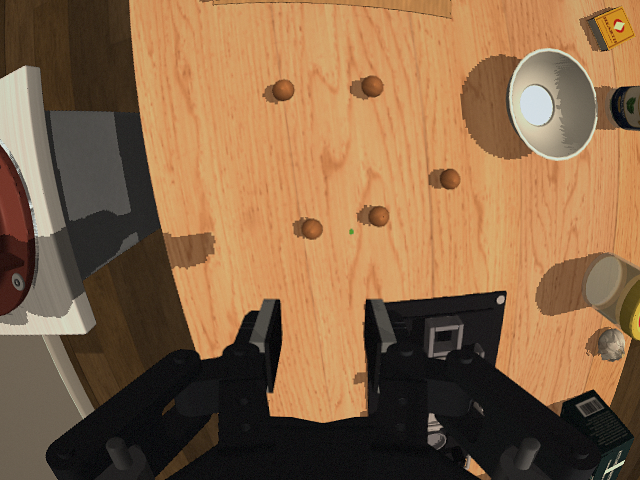

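Five nuts at (283,90), (372,86), (450,179), (378,216) and (311,229). The station's lock end is at lower right and the bowl at (553,104).

Run:
```python
from h import *
for n in [(283,90),(372,86),(450,179),(378,216),(311,229)]: print(pix("wrist",n,.01))
print("bowl rim",pix("wrist",(553,104),.04))
n=pix("wrist",(378,216),.011);delta([n[0],n[1],50],87);
n=pix("wrist",(311,229),.011);delta([n[0],n[1],5],87);
```

```text
[426.7  57.2  10. ]
[499.9  51.8  10. ]
[560.6 -33.1  10. ]
[493.5 -59.3  10. ]
[434.4 -63.9  10. ]
bowl rim [653.   30.4  40. ]
shift [  5.3  47.3 128.9] turn [ 0.  -0.  -4.1]
shift [ -6.5 -10.6 173.8] turn [ 0.  -0.  -4.1]
```

Call:
step_arm(motion=[[[-6,-11,60,0,0,-4],[-6,-11,110,0,0,-4],[-6,-11,110,0,0,-4]]])

```text
clock: 10.58
position: [0.4313, -0.062, 0.0666]
eef_rot: [[0.053, 0.999, -0.006], [0.999, -0.053, 0.002], [0.002, -0.006, -1.0]]
contact_force: [0.1, 0.3, 1.7]
finger_gap: 0.0359
gripper_force: 0.0
```

Run:
```python
from h import *
st(); im=grab_frame("wrist"); cv2.imwrite("pics/w3.png",im[100:420,160:480])
print(find("wrist","nut_a_center",4)); print(proj("wrist",(.434,-.064,.01)),proj("wrist",(.434,-.070,.01)))
hsv=cv2.cvtColor(im,cv2.COLOR_BGR2HSV)
```

```text
t 10.57 pos [431.3 -62.   66.6] gap 35.9 F [0.1 0.3 1.7] j [-17.8  17.6 -35.8  37.    0.   75.2]
[[0.053, 0.999, -0.006], [0.999, -0.053, 0.002], [0.002, -0.006, -1.0]]
[]
[322.6 267.4] [323.2 276.9]
```

View pics/w3.png

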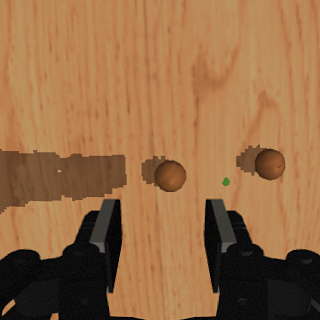

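The bait nut is at full-frame (330,276), and the next nut is at (430,263).

Run:
```python
from h import *
for n in [(330,276),(430,263)]: print(pix("wrist",n,.012))
n=pix("wrist",(330,276),.012); delta([n[0],n[1],6],87)
print(st()["position"])
```

```text
[438.1 -68.8  12. ]
[497.6 -64.1  12. ]
shift [-5.4  3.9 63.7] turn [ 0.  0. -0.]
t 10.68 pos [434.4 -63.2  69.7] gap 36.4 F [ 0.6 -0.2  1.8] j [-17.8  17.4 -35.5  37.1   0.   75.2]
[[0.053, 0.999, 0.0], [0.999, -0.053, -0.0], [-0.0, 0.0, -1.0]]
[ 0.43443288 -0.06324134  0.06970263]
```

Call:
step_arm(motion=[[[-5.5,4,40,0,0,0],[-5.5,4,60,0,0,0],[-5.5,4,64,0,0,0],[-5.5,4,64,0,0,0]]])

```text
clock: 11.18
position: [0.4387, -0.0697, 0.006]
eef_rot: [[0.054, 0.999, 0.002], [0.999, -0.054, -0.001], [-0.001, 0.002, -1.0]]
contact_force: [0.1, -0.3, 0.1]
finger_gap: 0.0361
gripper_force: 0.0
```

Call:
step_arm(motion=[[[0,0,0,0,0,0],[0,0,0,0,0,0],[0,0,0,0,0,0],[0,0,0,0,0,0],[0,0,-30,0,0,0],[0,0,-60,0,0,0],[0,0,-90,0,0,0],[0,0,-90,0,0,0]]], fingers=0)

```text
clock: 12.18
position: [0.4393, -0.0701, 0.0971]
eef_rot: [[0.054, 0.999, 0.005], [0.999, -0.054, -0.002], [-0.001, 0.005, -1.0]]
contact_force: [-0.5, -0.0, -0.5]
finger_gap: 0.0147
gripper_force: 59.1
```

Run:
```python
from h import *
im=grab_frame("side"); s=st(); c=proj("side",np.array(s["position"])); print(c)
u,v=map(int,c); a=cv2.resize(im[v-60:v+50,u-60:u+60],None,fx=5,fy=5,interpolation=cv2.INTER_CUBIC)
cv2.imwrite("pics/s4.png",a); delta([538,-327,110],87)
```

```text
t 12.22 pos [438.4 -69.8  95.9] gap 14.3 F [-0.8  0.4  0.7] j [-18.5  15.6 -33.1  41.2   0.   74.6]
[[0.054, 0.999, 0.003], [0.999, -0.054, -0.001], [-0.001, 0.003, -1.0]]
[246.7 267. ]
shift [-251.4  113.4  -13.6] turn [ 0.2  0.  -0.1]
```

View pics/s4.png

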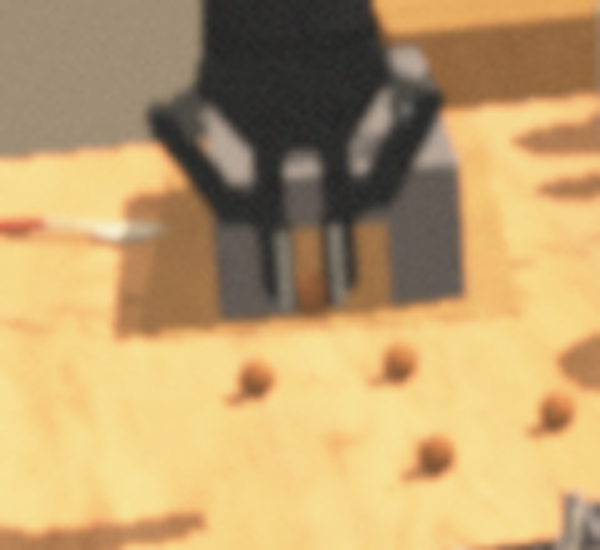

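The side crop shows the nut held at the finger tips, sticking out about 7 mm below. The cover stands on the card behind, four nuts are still on the table.

Call:
step_arm(motion=[[[-50,22,-20,0,0,0],[-105,47,-20,0,0,0],[-160,72,-20,0,0,0],[-215,97,-20,0,0,0],[-251,113,-14,0,0,0],[-251,113,-14,0,0,0],[-251,113,-14,0,0,0]]])

```text
clock: 13.1
position: [0.5358, -0.3252, 0.1076]
eef_rot: [[0.054, 0.999, -0.002], [0.999, -0.054, 0.002], [0.002, -0.002, -1.0]]
contact_force: [0.1, 0.1, -0.4]
finger_gap: 0.0145
gripper_force: 59.1
```

Run:
```python
from h import *
st(); im=grab_frame("wrist"); cv2.imwrite("pics/w5.png",im[60:460,80:560])
for l in ("bait_cup","bail_bar","lock_socket"): print(l,find("wrist",l,3))
def W(x,y,z,c=(540,-277),a=-93):
    a=np.radians(a);return np.array([c[0]+x*np.cos(a)-y*np.sin(a),c[1]+x*np.sin(a)+y*np.cos(a),z])/1e3
for n,p in dict(cup=(50,0,30.5),bar=(94,0,45),hookp=(-67,34,74),hookm=(-67,-34,74),sock=(-94,0,30)).items(): print(n,W(*p),proj("wrist",W(*p)))
```

```text
t 13.1 pos [ 535.8 -325.2  107.6] gap 14.5 F [ 0.1  0.1 -0.4] j [-37.9  32.7  -2.9  54.5   0.   55.2]
[[0.054, 0.999, -0.002], [0.999, -0.054, 0.002], [0.002, -0.002, -1.0]]
bait_cup [(0.77, [543.7, -243.5, 24.4])]
bail_bar [(0.91, [534.5, -347.2, 44.4])]
lock_socket [(0.91, [542.1, -263.0, 10.8])]
cup [ 0.5373832  -0.32693148  0.0305    ] [324.9 258.4]
bar [ 0.53508042 -0.37087118  0.045     ] [324.9 330.4]
hookp [ 0.57745991 -0.21187124  0.074     ] [397.1  54.8]
hookm [ 0.5095531 -0.2083124  0.074    ] [253.5  54.6]
sock [ 0.54491958 -0.18312882  0.03      ] [324.9  25. ]
```

View pics/w5.png

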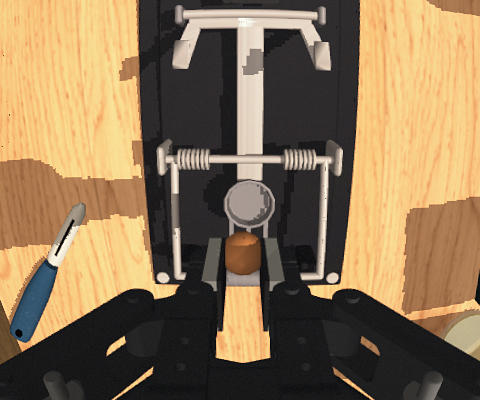

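Crop offset is (80,60). The cup is at full-frame (329,263), the nut at (322,313), the hinge bar at row ~220, and the hook yoke spans (261..398, 75–113).

Run:
```python
from h import *
s=st()
print("cup",pix("wrist",(329,263),.0305), "nut",pix("wrist",(322,313),s["position"][2]+.004),"tcp px",proj("wrist",s["position"]))
# hinge: ends at (160,160),(335,160) crop
for u in [(240,220),(415,220)]: print("hinge",pix("wrist",u,.032))
delta([537.4,-327,34],87)
```

```text
t 13.3 pos [ 536.5 -325.2  108.9] gap 14.2 F [-0.2 -0.8 -0.3] j [-37.9  32.6  -2.9  54.5   0.   55.2]
[[0.053, 0.999, -0.0], [0.999, -0.053, 0.0], [0.0, -0.0, -1.0]]
cup [ 539.8 -330.2   30.5] nut [ 536.1 -322.2  112.9] tcp px [323.4 314.7]
hinge [ 486.3 -298.7   32. ]
hinge [ 594.5 -304.3   32. ]
shift [-1.8  1.  74.9] turn [-0. -0. -0.]
```

Call:
step_arm(motion=[[[-5.5,3.3,30,0,0,0],[-5.5,3.3,60,0,0,0],[-5.5,3.3,72,0,0,0],[-5.5,3.3,75,0,0,0],[-5.5,3.3,75,0,0,0],[-5.5,3.3,75,0,0,0]]])

```text
clock: 14.05
position: [0.5402, -0.3323, 0.0347]
eef_rot: [[0.054, 0.999, 0.001], [0.999, -0.054, -0.001], [-0.001, 0.001, -1.0]]
contact_force: [-0.1, 0.7, 0.2]
finger_gap: 0.0147
gripper_force: 59.1
```

Call:
step_arm(motion=[[[0,0,0,0,0,0],[0,0,0,0,0,0],[0,0,0,0,0,0],[0,0,-20,0,0,0],[0,0,-50,0,0,0],[0,0,-90,0,0,0],[0,0,-90,0,0,0],[0,0,-90,0,0,0]]], fingers=32)

```text
clock: 15.05
position: [0.5394, -0.3317, 0.1232]
eef_rot: [[0.054, 0.999, -0.0], [0.999, -0.054, 0.0], [0.0, -0.0, -1.0]]
contact_force: [-0.7, -0.3, 0.3]
finger_gap: 0.0322
gripper_force: 0.0
```

Run:
```python
from h import *
st(); im=grab_frame("wrist"); cv2.imwrite("pics/w6.png",im[60:460,80:560])
for l in ("nut_a_center","bail_bar"): print(l,find("wrist",l,3))
def W(x,y,z,c=(542,-280),a=-93):
    a=np.radians(a);return np.array([c[0]+x*np.cos(a)-y*np.sin(a),c[1]+x*np.sin(a)+y*np.cos(a),z])/1e3
for n,p in dict(cup=(50,0,40),bar=(94,0,45),barend=(94,46,45)).items(): print(n,W(*p),proj("wrist",W(*p)))
```

```text
t 15.05 pos [ 539.4 -331.7  123.2] gap 32.2 F [-0.7 -0.3  0.3] j [-38.2  32.5  -0.7  56.8   0.   54.9]
[[0.054, 0.999, -0.0], [0.999, -0.054, 0.0], [0.0, -0.0, -1.0]]
nut_a_center [(0.24, [543.7, -265.5, 8.8])]
bail_bar [(0.79, [531.9, -356.9, 44.2])]
cup [ 0.5393832  -0.32993148  0.04      ] [324.1 251.7]
bar [ 0.53708042 -0.37387118  0.045     ] [324.2 316.3]
barend [ 0.58301738 -0.37627863  0.045     ] [392.  315.5]
```

View pics/w6.png

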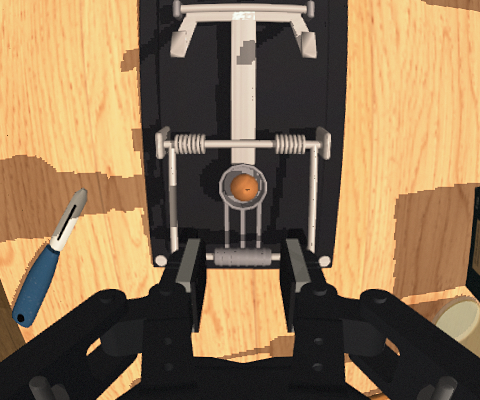

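The nut sits in the cup at crop (244,187). The bail's sleeve is at crop (243,257), full-frame (323,317), as predicted.

Run:
```python
from h import *
def W(x,y,z,c=(542,-280),a=-93):
    a=np.radians(a);return np.array([c[0]+x*np.cos(a)-y*np.sin(a),c[1]+x*np.sin(a)+y*np.cos(a),z])/1e3
for z in (20,35,50,74): print(z,proj("wrist",W(-67,34,z)),proj("wrist",W(-67,-34,z)),proj("wrist",W(-48,34,z)))
b=W(95,0,45)*1000
delta([b[0],b[1],110],177); delta([b[0],b[1],36],177)
```

```text
20 [376.3  70.4] [271.5  70.5] [376.2  98.5]
35 [379.6  66.5] [268.2  66.7] [379.6  96.4]
50 [383.4  62.2] [264.4  62.3] [383.5  94. ]
74 [390.7  53.9] [257.1  54.1] [390.8  89.4]
shift [-43.5   0.5  12.3] turn [ -0.   -0.1 -90.1]
shift [-43.6   0.6  86.3] turn [ -0.   -0.1 -90.1]
```

Call:
step_arm(motion=[[[-43.5,0.5,12,0,0,-90],[-43.5,0.5,12,0,0,-90],[-43.5,0.5,12,0,0,-90],[-43.5,0.5,12,0,0,-90],[-43.5,0.5,12,0,0,-90],[-43.5,0.5,12,0,0,-90],[-43.5,0.5,12,0,0,-90],[-43.5,0.5,12,0,0,-90],[-43.5,0.5,12,0,0,-90],[-43.5,0.5,12,0,0,-90]]], fingers=28)

```text
clock: 16.45
position: [0.5373, -0.375, 0.1107]
eef_rot: [[-0.998, 0.055, -0.001], [0.055, 0.998, 0.001], [0.001, 0.001, -1.0]]
contact_force: [-0.4, -0.0, -0.1]
finger_gap: 0.0278
gripper_force: 0.0
```

Run:
```python
from h import *
st(); im=grab_frame("wrist"); cv2.imwrite("pics/w7.png",im[60:460,80:560])
def W(x,y,z,c=(542,-280),a=-93):
    a=np.radians(a);return np.array([c[0]+x*np.cos(a)-y*np.sin(a),c[1]+x*np.sin(a)+y*np.cos(a),z])/1e3
print(proj("wrist",W(94,0,45)),proj("wrist",W(94,-19,45)),proj("wrist",W(50,0,30)))
b=W(95,0,45)*1000;delta([b[0],b[1],33],177)
```

```text
t 16.45 pos [ 537.3 -375.   110.7] gap 27.8 F [-0.4 -0.  -0.1] j [-41.3  35.5   2.6  57.2  -0.  -38.2]
[[-0.998, 0.055, -0.001], [0.055, 0.998, 0.001], [0.001, 0.001, -1.0]]
[325.9 264.1] [325.9 233.6] [393.9 255.7]
shift [ 0.3  0.1 77.9] turn [ 0.  -0.1 -0.2]
```

View pics/w7.png

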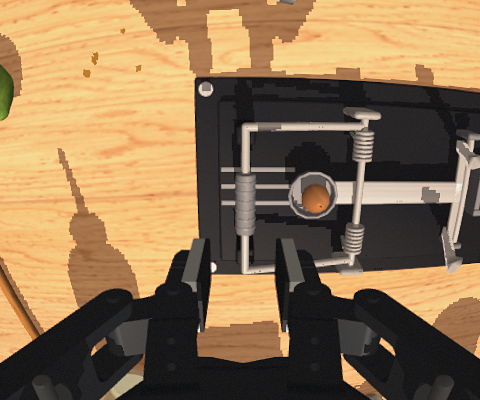

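The sleeve is at full-frame (325,265), as predicted, with the nut still in the cup. Descending to grip the bar.

Call:
step_arm(motion=[[[0,0,40,0,0,0],[0,0,70,0,0,0],[0,0,78,0,0,0],[0,0,78,0,0,0],[0,0,78,0,0,0]]])

```text
clock: 17.12
position: [0.5385, -0.376, 0.035]
eef_rot: [[-0.999, 0.055, 0.001], [0.055, 0.999, -0.001], [-0.002, -0.001, -1.0]]
contact_force: [0.1, 0.1, 0.5]
finger_gap: 0.0277
gripper_force: 0.0
```

Call:
step_arm(motion=[[[0,0,0,0,0,0],[0,0,0,0,0,0],[0,0,0,0,0,0],[0,0,0,0,0,0]]], fingers=0)

```text
clock: 17.62
position: [0.5386, -0.3739, 0.0348]
eef_rot: [[-0.999, 0.053, 0.002], [0.053, 0.999, 0.002], [-0.002, 0.002, -1.0]]
contact_force: [0.4, 8.4, 6.2]
finger_gap: 0.0095
gripper_force: 58.6
```

Call:
step_arm(motion=[[[0,4.3,-15,0,0,0],[0,11.7,-29,0,0,0],[0,21.8,-41,0,0,0],[0,34,-50.5,0,0,0],[0,48,-57.5,0,0,0],[0,63.5,-61.3,0,0,0],[0,79,-61.8,0,0,0],[0,94.5,-59,0,0,0],[0,109,-53,0,0,0],[0,122,-44.5,0,0,0],[0,122,-44.5,0,0,0]]])

```text
clock: 19.0
position: [0.5462, -0.2525, 0.081]
eef_rot: [[-0.999, 0.052, 0.005], [0.052, 0.999, -0.001], [-0.005, -0.0, -1.0]]
contact_force: [1.4, 5.8, 13.6]
finger_gap: 0.009
gripper_force: 67.4
```

Call:
step_arm(motion=[[[0,7.5,7.2,0,0,0],[0,14,15.5,0,0,0],[0,18.6,23.4,0,0,0],[0,21.8,30.5,0,0,0],[0,21.8,30.5,0,0,0]]])

```text
clock: 19.62
position: [0.5471, -0.2311, 0.0497]
eef_rot: [[-0.999, 0.053, 0.004], [0.053, 0.999, -0.0], [-0.004, 0.0, -1.0]]
contact_force: [6.4, 6.4, 7.7]
finger_gap: 0.0095
gripper_force: 71.5
```

Call:
step_arm(motion=[[[0,0.5,1.5,0,0,0],[0,1,3,0,0,0],[0,1,4,0,0,0],[0,1,4,0,0,0]]])

```text
clock: 20.12
position: [0.5473, -0.23, 0.0468]
eef_rot: [[-0.999, 0.053, 0.004], [0.053, 0.999, 0.0], [-0.004, 0.0, -1.0]]
contact_force: [-2.7, 6.9, 18.0]
finger_gap: 0.009
gripper_force: 73.0
```

Call:
step_arm(motion=[[[0,0,2,0,0,0],[0,0,3,0,0,0],[0,0,3,0,0,0]]])

```text
clock: 20.5
position: [0.5476, -0.2298, 0.0455]
eef_rot: [[-0.999, 0.053, 0.005], [0.053, 0.999, 0.0], [-0.005, 0.001, -1.0]]
contact_force: [2.1, 12.8, 35.1]
finger_gap: 0.0092
gripper_force: 75.2
```

Call:
step_arm(motion=[[[0,0,-2,0,0,0],[0,-0.5,-4,0,0,0],[0,-1,-6,0,0,0],[0,-1,-6,0,0,0]]])

```text
clock: 21.0
position: [0.5471, -0.2309, 0.0492]
eef_rot: [[-0.999, 0.053, 0.004], [0.053, 0.999, 0.001], [-0.004, 0.001, -1.0]]
contact_force: [-4.5, 7.3, 12.6]
finger_gap: 0.0094
gripper_force: 71.9
```

Call:
step_arm(motion=[[[0,-0.5,-2,0,0,0],[0,-0.5,-3,0,0,0],[0,-0.5,-3,0,0,0]]])

```text
clock: 21.38
position: [0.5471, -0.232, 0.0522]
eef_rot: [[-0.999, 0.054, 0.004], [0.054, 0.999, -0.001], [-0.004, -0.0, -1.0]]
contact_force: [8.1, 4.2, 8.1]
finger_gap: 0.0092
gripper_force: 71.1
```

Call:
step_arm(motion=[[[0,0,0,0,0,0],[0,0,0,0,0,0],[0,0,0,0,0,0]]], fingers=26)

```text
clock: 21.75
position: [0.5453, -0.2323, 0.0498]
eef_rot: [[-0.999, 0.054, -0.0], [0.054, 0.999, -0.0], [0.0, -0.0, -1.0]]
contact_force: [-0.1, 0.2, -0.7]
finger_gap: 0.026
gripper_force: 0.0
```

Call:
step_arm(motion=[[[0,0,-8,0,0,0],[0,0,-25,0,0,0],[0,0,-55,0,0,0],[0,0,-100,0,0,0],[0,0,-150,0,0,0],[0,0,-200,0,0,0],[0,0,-200,0,0,0]]])

```text
clock: 22.62
position: [0.5475, -0.2334, 0.2551]
eef_rot: [[-0.999, 0.054, 0.007], [0.054, 0.999, -0.004], [-0.008, -0.004, -1.0]]
contact_force: [0.2, 0.8, -0.2]
finger_gap: 0.0261
gripper_force: 0.0
```

Run:
```python
from h import *
st(); im=grab_frame("wrist"); cv2.imwrite("pics/w8.png",im[60:460,80:560])
def W(x,y,z,c=(542,-280),a=-93):
    a=np.radians(a);return np.array([c[0]+x*np.cos(a)-y*np.sin(a),c[1]+x*np.sin(a)+y*np.cos(a),z])/1e3
print("hooked bar",proj("wrist",W(-48,0,64))-[80,60],"cup",proj("wrist",W(50,0,40))-[80,60])
grab_frame("scene");print("cover",find("scene","cover_handle",2),find("scene","plunger_top",2))
delta([505,265,245],83)
```

```text
t 22.62 pos [ 547.5 -233.4  255.1] gap 26.1 F [ 0.2  0.8 -0.2] j [-30.1  23.4   4.7  70.8   0.  -27. ]
[[-0.999, 0.054, 0.007], [0.054, 0.999, -0.004], [-0.008, -0.004, -1.0]]
hooked bar [244.7 155.1] cup [146.4 150.5]
cover [(0.79, [491.6, 234.3, 87.2])] [(0.52, [517.6, 351.2, 113.2])]
shift [ 66.8 494.1   4.3] turn [-0.  -0.1 93.9]
```

View pics/w8.png

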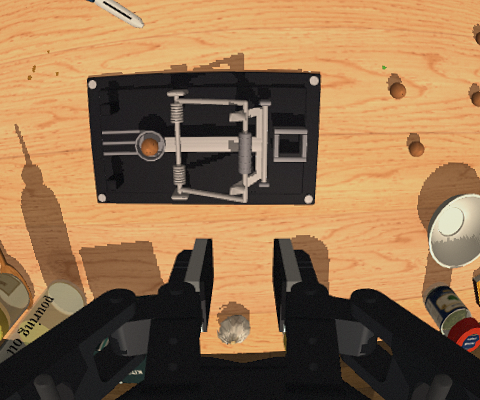

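The bail is hooked at (245,155), with the nut still in the cup at (150,146). Next is the cover.

Call:
step_arm(motion=[[[67,494,4,0,0,94],[67,494,4,0,0,94],[67,494,4,0,0,94],[67,494,4,0,0,94],[67,494,4,0,0,94],[67,494,4,0,0,94],[67,494,4,0,0,94],[67,494,4,0,0,94],[67,494,4,0,0,94],[67,494,4,0,0,94],[67,494,4,0,0,94],[67,494,4,0,0,94]]], fingers=50)

```text
clock: 24.32
position: [0.5052, 0.2641, 0.2451]
eef_rot: [[0.123, 0.992, -0.001], [0.992, -0.123, -0.001], [-0.001, -0.001, -1.0]]
contact_force: [-0.4, 0.5, -0.2]
finger_gap: 0.0498
gripper_force: 0.0
```

Run:
```python
from h import *
st(); im=grab_frame("wrist"); cv2.imwrite("pics/w9.png",im[60:460,80:560])
print(find("wrist","plunger_top",2), find("wrist","cover_handle",2))
for y,z in [(0,121),(-33,126),(33,126)]:
    a=np.radians(-97); print("exp handle",proj("wrist",[.505-y/1e3*np.cos(a),.266-y/1e3*np.sin(a),(z-3.5)/1e3])-[80,60])
```

```text
t 24.32 pos [505.2 264.1 245.1] gap 49.8 F [-0.4  0.5 -0.2] j [ 20.3  21.3  -0.   68.7  -0.  117.3]
[[0.123, 0.992, -0.001], [0.992, -0.123, -0.001], [-0.001, -0.001, -1.0]]
[(0.82, [517.7, 366.4, 116.7])] [(0.73, [508.4, 288.7, 85.1])]
exp handle [242.4 171.9]
exp handle [242.4 214.9]
exp handle [242.2 129.8]
```

View pics/w9.png

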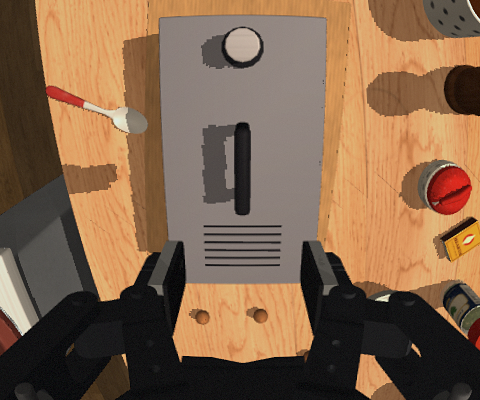

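The handle spans crop rows 124–214 at column 242, within 2 mm of where I left it, so the cover has not moved.

Call:
step_arm(motion=[[[0,0,50,0,0,0],[2,0,100,0,0,0],[2,0,135,0,0,0],[2,0,143,0,0,0],[2,0,143,0,0,0]]])

```text
clock: 25.1
position: [0.5061, 0.2665, 0.1033]
eef_rot: [[0.124, 0.992, 0.0], [0.992, -0.124, 0.0], [0.0, 0.0, -1.0]]
contact_force: [-0.2, -0.1, 1.5]
finger_gap: 0.0501
gripper_force: 0.0
```

Call:
step_arm(motion=[[[0,0,0,0,0,0],[0,0,0,0,0,0],[0,0,0,0,0,0],[0,0,0,0,0,0]]], fingers=0)

```text
clock: 25.6
position: [0.5055, 0.2669, 0.1034]
eef_rot: [[0.123, 0.992, 0.0], [0.992, -0.123, 0.001], [0.001, 0.0, -1.0]]
contact_force: [-4.2, 0.9, 7.0]
finger_gap: 0.0109
gripper_force: 61.1
```

Call:
step_arm(motion=[[[0,0,-15,0,0,0],[0,0,-40,0,0,0],[0,0,-80,0,0,0],[0,0,-120,0,0,0],[0,0,-145,0,0,0],[0,0,-145,0,0,0],[0,0,-145,0,0,0]]])

```text
clock: 26.48
position: [0.5052, 0.2663, 0.2466]
eef_rot: [[0.124, 0.992, -0.001], [0.992, -0.124, -0.001], [-0.001, -0.001, -1.0]]
contact_force: [-0.2, -0.8, -4.5]
finger_gap: 0.0108
gripper_force: 59.6
```

Run:
```python
from h import *
st(); delta([541,-279,248],87)
```

```text
t 26.48 pos [505.2 266.3 246.6] gap 10.8 F [-0.2 -0.8 -4.5] j [ 20.5  21.4   0.3  69.   -0.  117.6]
[[0.124, 0.992, -0.001], [0.992, -0.124, -0.001], [-0.001, -0.001, -1.0]]
shift [-536.7  103.1   -1.1] turn [-0.1  0.  -4.1]
```

Call:
step_arm(motion=[[[-25,5,0,0,0,0],[-70,14,0,0,0,-0.5],[-120,23,0,0,0,-1],[-175,34,0,0,0,-1.5],[-230,44,0,0,0,-2],[-285,55,0,0,0,-2.5],[-340,65,0,0,0,-3],[-395,76,0,0,0,-3.5],[-450,86,0,0,0,-4],[-500,96,0,0,0,-4],[-527,101,0,0,0,-4],[-537,103,-1,0,0,-4]]])

```text
clock: 27.98
position: [0.5405, -0.2802, 0.2467]
eef_rot: [[0.056, 0.998, -0.003], [0.998, -0.056, 0.002], [0.001, -0.003, -1.0]]
contact_force: [0.7, -0.4, -3.5]
finger_gap: 0.0108
gripper_force: 59.6
```

Call:
step_arm(motion=[[[0,0,0,0,0,0],[0,0,0,0,0,0],[0,0,0,0,0,0]]])

```text
clock: 28.35
position: [0.5415, -0.2779, 0.2487]
eef_rot: [[0.053, 0.999, -0.0], [0.999, -0.053, 0.0], [0.0, -0.0, -1.0]]
contact_force: [0.2, 0.3, -3.3]
finger_gap: 0.011
gripper_force: 59.6
```

Run:
```python
from h import *
st(); delta([541,-279,200],87); im=grab_frame("wrist"); cv2.imwrite("pics/w10.png",im)
```

```text
t 28.35 pos [ 541.5 -277.9  248.7] gap 11.0 F [ 0.2  0.3 -3.3] j [-34.   25.5   7.   71.5   0.   59. ]
[[0.053, 0.999, -0.0], [0.999, -0.053, 0.0], [0.0, -0.0, -1.0]]
shift [-1.1 -0.5 48.7] turn [-0. -0. -0.]
```

View pics/w10.png

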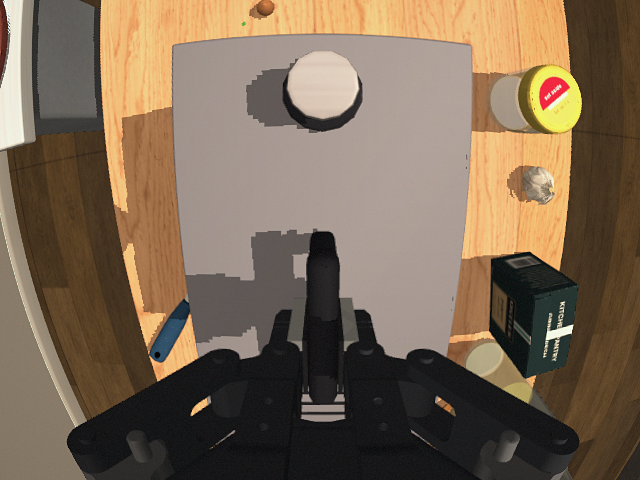

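The cover hangs level over the station, with the plunger head at (323,90).

Run:
```python
from h import *
s=st();z=s["position"][2]+.011
p=pix("wrist",(323,88),z);a=np.radians(-93)
print("plunger",p,"cover centre",p[:2]+94*np.array([np.cos(a),np.sin(a)]))
c1=pix("wrist",(174,44),z-.031);c2=pix("wrist",(471,44),z-.031);m=(c1+c2)/2
print(c1,c2,"centre",m[:2]+121.5*np.array([np.cos(a),np.sin(a)]))
```

```text
t 28.4 pos [ 541.5 -278.1  248.8] gap 10.9 F [ 0.5  0.3 -3.8] j [-34.1  25.5   7.   71.5   0.   59. ]
[[0.053, 0.999, 0.0], [0.999, -0.053, 0.0], [0.0, 0.0, -1.0]]
plunger [ 546.3 -185.9  259.8] cover centre [ 541.38042011 -279.77117627]
[ 480.3 -153.7  228.8] [ 614.7 -160.9  228.8] centre [ 541.14118132 -278.63348847]
```

Call:
step_arm(motion=[[[-0.7,0.5,40,0,0,0],[-0.7,0.5,80,0,0,0],[-0.7,0.5,110,0,0,0],[-0.7,0.5,122,0,0,0],[-0.7,0.5,130,0,0,0],[-0.7,0.5,135,0,0,0],[-0.7,0.5,138,0,0,0],[-0.7,0.5,138,0,0,0]]])

```text
clock: 29.4
position: [0.5421, -0.2799, 0.111]
eef_rot: [[0.054, 0.999, 0.0], [0.999, -0.054, -0.0], [-0.0, 0.0, -1.0]]
contact_force: [0.1, 1.0, -4.4]
finger_gap: 0.0108
gripper_force: 59.5
```

Call:
step_arm(motion=[[[0,0,1,0,0,0],[0,0,2,0,0,0],[0,0,3,0,0,0],[0,0,3,0,0,0],[0,0,3,0,0,0]]])

```text
clock: 30.02
position: [0.5419, -0.2797, 0.1076]
eef_rot: [[0.054, 0.999, -0.0], [0.999, -0.054, 0.0], [0.0, -0.0, -1.0]]
contact_force: [-0.3, 0.1, -4.7]
finger_gap: 0.0111
gripper_force: 59.6
```

Call:
step_arm(motion=[[[0,0,0.5,0,0,0],[0,0,1,0,0,0],[0,0,1.5,0,0,0],[0,0,1.5,0,0,0],[0,0,1.5,0,0,0]]])

```text
clock: 30.65
position: [0.5416, -0.2799, 0.107]
eef_rot: [[0.054, 0.999, -0.0], [0.999, -0.054, -0.001], [-0.001, -0.0, -1.0]]
contact_force: [-5.2, 0.3, 7.5]
finger_gap: 0.0106
gripper_force: 61.2
```

Call:
step_arm(motion=[[[0,0,0,0,0,0],[0,0,0,0,0,0],[0,0,0,0,0,0],[0,0,-30,0,0,0],[0,0,-60,0,0,0],[0,0,-90,0,0,0],[0,0,-90,0,0,0]]], fingers=45)

```text
clock: 31.52
position: [0.5432, -0.2806, 0.1985]
eef_rot: [[0.054, 0.999, 0.004], [0.999, -0.054, -0.002], [-0.002, 0.004, -1.0]]
contact_force: [0.5, 0.5, -0.4]
finger_gap: 0.0449
gripper_force: 0.0
```

Run:
```python
from h import *
st(); delta([546.7,-186.3,190],87)
im=grab_frame("wrist"); cv2.imwrite("pics/w11.png",im); print(find("wrist","plunger_top",2))
a=np.radians(-93)
for n,q in dict(pl=(-94,0,118),c1=(-121.5,68.5,87),c2=(-121.5,-68.5,87),c3=(121.5,68.5,87),c4=(121.5,-68.5,87),h1=(-34,0,127)).items():
  print(n,proj("wrist",np.array([542+q[0]*np.cos(a)-q[1]*np.sin(a),-280+q[0]*np.sin(a)+q[1]*np.cos(a),q[2]])/1e3))
```

```text
t 31.52 pos [ 543.2 -280.6  198.5] gap 44.9 F [ 0.5  0.5 -0.4] j [-34.2  26.9   1.7  64.5   0.   58.9]
[[0.054, 0.999, 0.004], [0.999, -0.054, -0.002], [-0.002, 0.004, -1.0]]
shift [94.3 -1.7  8.3] turn [ 0.2  0.1 -0.1]
[(0.82, [548.8, -181.3, 121.2])]
pl [323.4 103.3]
c1 [424.4  70.9]
c2 [222.2  71.2]
c3 [403.6 377.9]
c4 [243.7 378.1]
h1 [323.6 206.3]
```

View pics/w11.png

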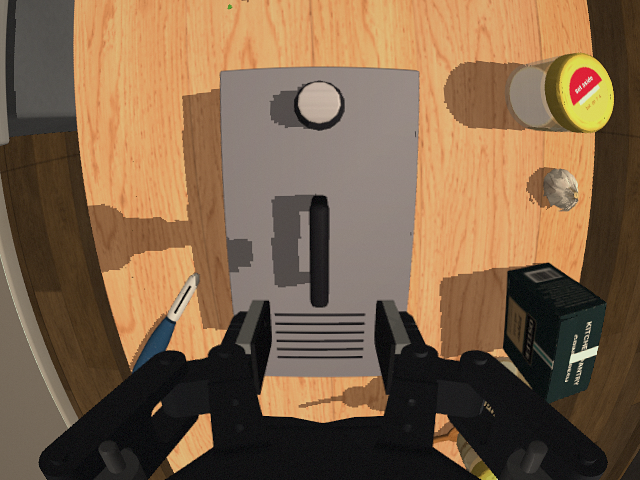

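The cover sits straight on the station: corners at (221,71) and (418,70), plunger at (319,102).

Call:
step_arm(motion=[[[50,-2,0,0,0,0],[94,-3,8,0,0,0],[94,-3,45,0,0,0],[94,-3,60,0,0,0],[94,-3,74,0,0,0],[94,-3,74,0,0,0]]], fingers=0)

```text
clock: 32.38
position: [0.5434, -0.186, 0.1212]
eef_rot: [[0.055, 0.998, -0.002], [0.998, -0.055, 0.001], [0.001, -0.002, -1.0]]
contact_force: [-0.8, -0.1, 1.0]
finger_gap: 0.0001
gripper_force: 0.0
```

Call:
step_arm(motion=[[[0,0,4,0,0,0],[0,0,8,0,0,0],[0,0,12,0,0,0],[0,0,16,0,0,0],[0,0,19,0,0,0],[0,0,20,0,0,0],[0,0,20,0,0,0]]])

```text
clock: 33.25
position: [0.5447, -0.1864, 0.1039]
eef_rot: [[0.054, 0.999, 0.002], [0.999, -0.054, -0.002], [-0.002, 0.002, -1.0]]
contact_force: [-3.2, 0.2, 16.2]
finger_gap: 0.0002
gripper_force: 8.2
```

Call:
step_arm(motion=[[[0,0,1,0,0,0],[0,0,2,0,0,0],[0,0,2,0,0,0]]])

```text
clock: 33.62
position: [0.5449, -0.1865, 0.1037]
eef_rot: [[0.054, 0.999, 0.003], [0.999, -0.054, -0.002], [-0.002, 0.003, -1.0]]
contact_force: [-9.3, 3.6, 34.1]
finger_gap: -0.0003
gripper_force: 17.4
```

Call:
step_arm(motion=[[[0,0,-10,0,0,0],[0,0,-60,0,0,0],[60,-25,-60,0,0,0],[115,-55,-40,0,0,0],[118,-55,-10,0,0,0],[118,-55,30,0,0,0],[118,-55,34,0,0,0],[118,-55,34,0,0,0]]], fingers=36)

```text
clock: 34.62
position: [0.4958, -0.0651, 0.0668]
eef_rot: [[0.054, 0.999, 0.0], [0.999, -0.054, -0.0], [0.0, 0.0, -1.0]]
contact_force: [1.1, -0.8, 0.7]
finger_gap: 0.0357
gripper_force: 0.0
```

Call:
step_arm(motion=[[[0,0,0,0,0,0],[0,0,0,0,0,0]]])

```text
clock: 34.88
position: [0.4963, -0.0653, 0.0671]
eef_rot: [[0.054, 0.999, 0.002], [0.999, -0.054, -0.0], [-0.0, 0.002, -1.0]]
contact_force: [0.0, 0.4, 0.1]
finger_gap: 0.036
gripper_force: 0.0
```

```bash
cat >> h.py <<'E'
def nuts(z=.012,tgt_yaw=87,tz=6,save=None):
    st(); im=grab_frame("wrist")
    if save: cv2.imwrite(save,im)
    hsv=cv2.cvtColor(cv2.GaussianBlur(im,(3,3),0),cv2.COLOR_BGR2HSV)
    m=((hsv[...,0]<15)&(hsv[...,1]>120)&(hsv[...,2]>60)&(hsv[...,2]<190)).astype(np.uint8)
    m=cv2.morphologyEx(m,cv2.MORPH_OPEN,np.ones((5,5),np.uint8))
    n,l,s,c=cv2.connectedComponentsWithStats(m)
    for i in range(1,n):
        if s[i,4]>120 and s[i,4]<4000 and max(s[i,2:4])<1.6*min(s[i,2:4]):
            p=pix("wrist",c[i],z)
            if 350<p[0]<800 and -150<p[1]<150: print("blob",c[i].round(),s[i].tolist(),p); delta([p[0],p[1],tz],tgt_yaw)
E
python3 - <<'E'
from h import *
nuts(save="pics/w12.png"); print(find("wrist","bowl",1)); grab_frame("scene"); print(find("scene","bowl",2))
E
```

```text
t 34.88 pos [496.3 -65.3  67.1] gap 36.0 F [0.  0.4 0.1] j [-15.9  23.1 -26.8  40.    0.   77.3]
[[0.054, 0.999, 0.002], [0.999, -0.054, -0.0], [-0.0, 0.002, -1.0]]
blob [311.  46.] [282, 0, 61, 93, 3888] [496.4  58.2  12. ]
shift [123.2  -6.5  60.9] turn [ 0.1  0.  -0.1]
blob [95. 22.] [86, 14, 22, 17, 236] [368.3  96.4  12. ]
shift [ 154.4 -136.5   60.7] turn [ 0.1  0.  -0.1]
blob [128.  91.] [120, 77, 22, 25, 276] [390.6  47.5  12. ]
shift [ 106.8 -111.5   60.8] turn [ 0.1  0.  -0.1]
blob [163. 143.] [148, 122, 28, 44, 413] [410.5  13.8  12. ]
shift [ 74.2 -89.8  60.8] turn [ 0.1  0.  -0.1]
blob [128. 193.] [123, 187, 11, 12, 124] [383.3 -12.1  12. ]
shift [  46.9 -115.6   60.8] turn [ 0.1  0.  -0.1]
blob [624. 200.] [613, 190, 20, 23, 274] [707.1 -29.3  12. ]
shift [ 47.3 208.7  61.2] turn [ 0.1  0.  -0.1]
blob [139. 214.] [127, 204, 24, 18, 290] [389.1 -25.3  12. ]
shift [  34.  -109.1   60.8] turn [ 0.1  0.  -0.1]
blob [313. 262.] [287, 240, 53, 45, 1537] [490.4 -60.4  12. ]
shift [ 4.5 -6.  60.9] turn [ 0.1  0.  -0.1]
blob [179. 338.] [171, 325, 17, 25, 255] [ 398.8 -109.4   12. ]
shift [-49.4 -94.8  60.8] turn [ 0.1  0.  -0.1]
blob [159. 342.] [153, 332, 15, 22, 199] [ 383.2 -112.9   12. ]
shift [ -53.8 -110.2   60.8] turn [ 0.1  0.  -0.1]
blob [130. 370.] [123, 359, 15, 22, 232] [ 350.9 -138.4   12. ]
shift [ -81.  -141.1   60.8] turn [ 0.1  0.  -0.1]
[(0.92, [663.4, 26.3, 19.8])]
[(0.71, [675.9, 35.8, 17.6]), (0.36, [524.1, -297.9, 91.9])]
```

Run:
```python
import cv2,numpy as np
im=cv2.imread("pics/w12.png");h=cv2.cvtColor(cv2.GaussianBlur(im,(3,3),0),cv2.COLOR_BGR2HSV)
print([h[265,x].tolist() for x in range(280,352,4)])
im=cv2.imread("pics/w2.png");h=cv2.cvtColor(cv2.GaussianBlur(im,(3,3),0),cv2.COLOR_BGR2HSV)
print([h[229,x].tolist() for x in range(294,326,3)])
```

```text
[[14, 135, 123], [15, 134, 158], [14, 141, 123], [13, 149, 108], [14, 143, 114], [13, 139, 119], [12, 171, 85], [13, 174, 104], [12, 172, 126], [13, 176, 139], [12, 172, 150], [12, 173, 140], [12, 173, 146], [13, 175, 125], [15, 136, 186], [15, 129, 191], [16, 128, 191], [14, 140, 191]]
[[14, 143, 143], [13, 147, 128], [14, 146, 124], [12, 171, 103], [12, 174, 135], [13, 173, 152], [12, 171, 174], [13, 172, 176], [12, 171, 161], [13, 167, 142], [14, 140, 217]]
```

Saturation separates nut (>160) from shadow (<150).

```bash
sed -i 's/hsv\[...,1\]>120)&(hsv\[...,2\]>60)&(hsv\[...,2\]<190)/hsv[...,1]>158)\&(hsv[...,1]<185)\&(hsv[...,2]>60)/' h.py
python3 - <<'E'
from h import *
nuts()
E
```

```text
t 35.08 pos [495.7 -65.   66.5] gap 36.0 F [-0.1  0.2 -0.1] j [-15.9  23.2 -26.8  40.    0.   77.3]
[[0.054, 0.999, 0.001], [0.999, -0.054, -0.0], [-0.0, 0.001, -1.0]]
blob [320.  64.] [304, 49, 34, 32, 877] [500.1  47.8  12. ]
shift [112.9  -1.6  60.4] turn [ 0.   0.  -0.1]
blob [186.  69.] [171, 53, 31, 32, 789] [427.4  53.9  12. ]
shift [115.  -74.6  60.3] turn [ 0.   0.  -0.1]
blob [434. 215.] [419, 200, 31, 31, 777] [559.2 -36.1  12. ]
shift [32.3 61.9 60.4] turn [ 0.   0.  -0.1]
blob [319. 265.] [304, 250, 31, 31, 755] [493.5 -62.   12. ]
shift [ 2.9 -2.3 60.4] turn [ 0.   0.  -0.1]
```

Call:
step_arm(motion=[[[2.5,-2,40,0,0,0],[2.5,-2,57,0,0,0],[2.5,-2,60.5,0,0,0],[2.5,-2,60.5,0,0,0]]])

```text
clock: 35.62
position: [0.4939, -0.0624, 0.006]
eef_rot: [[0.054, 0.999, 0.0], [0.999, -0.054, -0.0], [-0.0, 0.0, -1.0]]
contact_force: [-0.1, -0.0, 0.6]
finger_gap: 0.0356
gripper_force: 0.0
```

Call:
step_arm(motion=[[[0,0,0,0,0,0],[0,0,0,0,0,0],[0,0,0,0,0,0],[0,0,0,0,0,0],[0,0,-45,0,0,0],[0,0,-90,0,0,0],[50,60,-110,0,0,0],[85,120,-110,0,0,0],[85,155,-110,0,0,0],[85,155,-110,0,0,0],[85,155,-110,0,0,0]]], fingers=0)

```text
clock: 37.0
position: [0.6523, 0.0142, 0.1155]
eef_rot: [[0.054, 0.999, -0.001], [0.999, -0.054, -0.0], [-0.0, -0.001, -1.0]]
contact_force: [-0.5, -0.6, -0.4]
finger_gap: 0.0145
gripper_force: 58.9
```

Run:
```python
from h import *
st(); im=grab_frame("wrist"); cv2.imwrite("pics/w13.png",im); print(find("wrist","bowl",1))
print("exp rim",[proj("wrist",(.66+.05*np.cos(a),.03+.05*np.sin(a),.04)).tolist() for a in (0,1.57,3.14,4.71)])
delta([660,30,38],87)
```

```text
t 37.0 pos [652.3  14.2 115.5] gap 14.5 F [-0.5 -0.6 -0.4] j [-5.2 34.9  2.3 57.5 -0.  87.9]
[[0.054, 0.999, -0.001], [0.999, -0.054, -0.0], [-0.0, -0.001, -1.0]]
[(0.72, [659.2, 23.0, 19.8])]
exp rim [[415.5, 227.6], [331.4, 149.2], [254.6, 235.7], [338.4, 305.0]]
shift [16.5  7.3 77.9] turn [-0.   0.  -0.1]
```

View pics/w13.png

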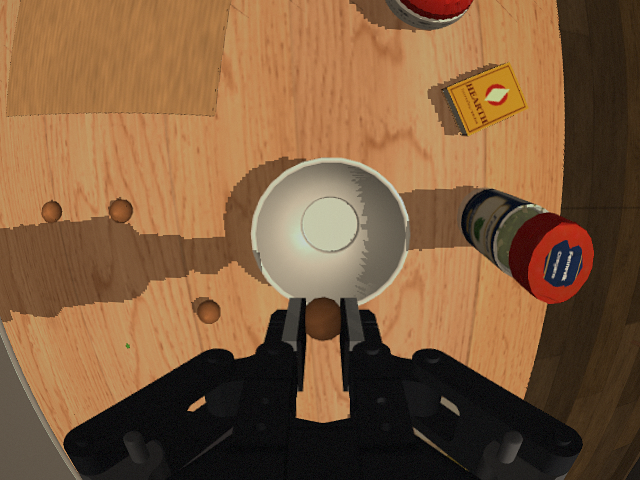

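The bowl's rim spans (252–409, 158–305), which puts its centre near (657,27) mm. The nut is held, and three nuts are left at (52,211), (121,210) and (209,312).

Call:
step_arm(motion=[[[13,4,35,0,0,0],[13,4,65,0,0,0],[13,4,77,0,0,0],[13,4,77,0,0,0]]])

```text
clock: 37.6
position: [0.6569, 0.0266, 0.0387]
eef_rot: [[0.055, 0.998, -0.001], [0.998, -0.055, 0.0], [-0.0, -0.001, -1.0]]
contact_force: [0.7, 0.1, 0.0]
finger_gap: 0.0144
gripper_force: 58.9
```

Call:
step_arm(motion=[[[0,0,0,0,0,0],[0,0,0,0,0,0],[0,0,-20,0,0,0],[0,0,-60,0,0,0],[-35,-50,-80,0,0,0],[-64,-94,-60,0,0,0],[-64,-94,-29,0,0,0],[-64,-94,-29,0,0,0],[-64,-94,-29,0,0,0]]], fingers=34)

```text
clock: 38.72
position: [0.5617, -0.0319, 0.0689]
eef_rot: [[0.054, 0.999, 0.002], [0.999, -0.054, -0.0], [-0.0, 0.002, -1.0]]
contact_force: [0.9, -0.0, -0.5]
finger_gap: 0.0341
gripper_force: 0.0
```

Run:
```python
from h import *
nuts()
```

```text
t 38.73 pos [561.7 -31.9  68.9] gap 34.1 F [ 0.9 -0.  -0.5] j [-10.7  28.6 -16.9  44.4   0.   82.4]
[[0.054, 0.999, 0.002], [0.999, -0.054, -0.0], [-0.0, 0.002, -1.0]]
blob [204. 135.] [189, 120, 32, 32, 800] [501.   48.3  12. ]
shift [ 76.7 -65.2  62.8] turn [ 0.1  0.  -0.1]
blob [ 95. 143.] [82, 129, 27, 28, 623] [428.3  54.2  12. ]
shift [  78.7 -138.1   62.6] turn [ 0.1  0.  -0.1]
blob [489. 163.] [475, 149, 28, 28, 634] [660.   26.3  12. ]
shift [63.3 94.7 63.2] turn [ 0.1  0.  -0.1]
blob [321. 275.] [305, 260, 31, 30, 731] [560.1 -35.9  12. ]
shift [-4.2 -1.7 63. ] turn [ 0.1  0.  -0.1]
```

Call:
step_arm(motion=[[[-4,-1.5,40,0,0,0],[-4,-1.5,59,0,0,0],[-4,-1.5,63,0,0,0],[-4,-1.5,63,0,0,0]]])

```text
clock: 39.28
position: [0.5596, -0.0357, 0.0055]
eef_rot: [[0.054, 0.999, 0.001], [0.999, -0.054, -0.0], [-0.0, 0.001, -1.0]]
contact_force: [-0.3, -0.8, 0.7]
finger_gap: 0.0344
gripper_force: 0.0
```

Call:
step_arm(motion=[[[0,0,0,0,0,0],[0,0,0,0,0,0],[0,0,0,0,0,0],[0,0,0,0,0,0],[0,0,-40,0,0,0],[0,0,-90,0,0,0],[35,47,-90,0,0,0],[68,93,-90,0,0,0],[68,93,-60,0,0,0],[68,93,-38,0,0,0],[68,93,-34,0,0,0],[68,93,-34,0,0,0]]], fingers=0)

```text
clock: 40.78
position: [0.6556, 0.027, 0.0395]
eef_rot: [[0.054, 0.999, 0.001], [0.999, -0.054, -0.0], [0.0, 0.001, -1.0]]
contact_force: [0.4, -0.1, 0.2]
finger_gap: 0.0145
gripper_force: 58.9
```

Call:
step_arm(motion=[[[0,0,0,0,0,0],[0,0,0,0,0,0],[0,0,-20,0,0,0],[0,0,-60,0,0,0],[4,-50,-80,0,0,0],[9,-105,-70,0,0,0],[13,-156,-40,0,0,0],[13,-156,-28,0,0,0],[13,-156,-28,0,0,0],[13,-156,-28,0,0,0]]], fingers=34)

```text
clock: 42.02
position: [0.5024, 0.0483, 0.0676]
eef_rot: [[0.054, 0.999, 0.003], [0.999, -0.054, -0.0], [-0.0, 0.003, -1.0]]
contact_force: [-0.1, -0.8, -0.6]
finger_gap: 0.034
gripper_force: 0.0
```

Run:
```python
from h import *
nuts(); print(find("wrist","bowl",1))
```

```text
t 42.02 pos [502.4  48.3  67.6] gap 34.0 F [-0.1 -0.8 -0.6] j [ -2.8  23.4 -26.2  40.3  -0.   90.3]
[[0.054, 0.999, 0.003], [0.999, -0.054, -0.0], [-0.0, 0.003, -1.0]]
blob [195. 264.] [183, 250, 23, 29, 596] [426.3  55.   12. ]
shift [  2.6 -76.3  61.4] turn [ 0.1 -0.  -0.1]
blob [319. 267.] [304, 253, 31, 30, 753] [500.1  49.3  12. ]
shift [ 0.9 -2.3 61.5] turn [ 0.1 -0.  -0.1]
blob [547. 288.] [526, 274, 43, 29, 884] [651.6  24.1  12. ]
shift [-16.  150.3  61.9] turn [ 0.1 -0.  -0.1]
[(0.85, [674.5, 14.6, 23.9])]
```

Call:
step_arm(motion=[[[1,-2,40,0,0,0],[1,-2,58,0,0,0],[1,-2,61.5,0,0,0],[1,-2,61.5,0,0,0]]])

```text
clock: 42.62
position: [0.499, 0.0495, 0.0056]
eef_rot: [[0.054, 0.999, 0.001], [0.999, -0.054, -0.0], [0.0, 0.001, -1.0]]
contact_force: [-0.3, 0.2, -0.3]
finger_gap: 0.0343
gripper_force: 0.0
```

Call:
step_arm(motion=[[[0,0,0,0,0,0],[0,0,0,0,0,0],[0,0,0,0,0,0],[0,0,0,0,0,0],[0,0,-40,0,0,0],[0,0,-85,0,0,0],[-4,50,-90,0,0,0],[-9,105,-90,0,0,0],[-13.5,158,-90,0,0,0],[-13.5,158,-60,0,0,0],[-13.5,158,-38,0,0,0],[-13.5,158,-38,0,0,0]]], fingers=0)

```text
clock: 44.12
position: [0.6539, 0.0276, 0.0418]
eef_rot: [[0.054, 0.999, -0.003], [0.999, -0.054, 0.0], [0.0, -0.003, -1.0]]
contact_force: [0.1, 0.4, 0.5]
finger_gap: 0.0147
gripper_force: 59.0
```

Call:
step_arm(motion=[[[0,0,0,0,0,0],[0,0,0,0,0,0],[0,0,-20,0,0,0],[0,0,-60,0,0,0],[4,-50,-80,0,0,0],[8,-110,-80,0,0,0],[11,-170,-60,0,0,0],[15,-230,-40,0,0,0],[15,-231,-25,0,0,0],[15,-231,-25,0,0,0],[15,-231,-25,0,0,0]]], fingers=34)

```text
clock: 45.5
position: [0.4272, 0.0549, 0.0692]
eef_rot: [[0.054, 0.999, 0.003], [0.999, -0.054, -0.0], [0.0, 0.003, -1.0]]
contact_force: [0.7, -0.3, 0.3]
finger_gap: 0.0338
gripper_force: 0.0
```

Run:
```python
from h import *
nuts(); grab_frame("scene"); print(find("scene","bowl",1))
```

```text
t 45.5 pos [427.2  54.9  69.2] gap 33.8 F [ 0.7 -0.3  0.3] j [ -2.4  16.6 -36.8  36.4   0.   90.7]
[[0.054, 0.999, 0.003], [0.999, -0.054, -0.0], [0.0, 0.003, -1.0]]
blob [322. 268.] [308, 253, 30, 30, 725] [426.8  55.1  12. ]
shift [ 0.2 -0.5 63.1] turn [ 0.1 -0.  -0.1]
blob [626. 278.] [610, 255, 30, 43, 712] [659.   29.5  12. ]
shift [-12.8 232.7  63.7] turn [ 0.1 -0.  -0.1]
[(0.7, [675.4, 33.9, 24.2])]
```

Call:
step_arm(motion=[[[0,0,40,0,0,0],[0,0,59,0,0,0],[0,0,63,0,0,0],[0,0,63,0,0,0]]])

```text
clock: 46.15
position: [0.4258, 0.055, 0.0055]
eef_rot: [[0.054, 0.999, 0.0], [0.999, -0.054, -0.0], [-0.0, 0.0, -1.0]]
contact_force: [-0.8, -0.8, 0.6]
finger_gap: 0.0338
gripper_force: 0.0
```

Call:
step_arm(motion=[[[0,0,0,0,0,0],[0,0,0,0,0,0],[0,0,0,0,0,0],[0,0,0,0,0,0],[0,0,-45,0,0,0],[0,0,-90,0,0,0],[-4,55,-90,0,0,0],[-8,115,-90,0,0,0],[-12,175,-90,0,0,0],[-15.5,231,-90,0,0,0],[-15.5,231,-90,0,0,0],[-15.5,231,-90,0,0,0]]], fingers=0)

```text
clock: 47.65
position: [0.6543, 0.0272, 0.095]
eef_rot: [[0.054, 0.999, -0.001], [0.999, -0.054, 0.0], [0.0, -0.001, -1.0]]
contact_force: [-0.6, -0.4, 0.1]
finger_gap: 0.0146
gripper_force: 59.0
```

Call:
step_arm(motion=[[[0,0,25,0,0,0],[0,0,50,0,0,0],[0,0,50,0,0,0]]])

```text
clock: 48.02
position: [0.6524, 0.0275, 0.0441]
eef_rot: [[0.054, 0.999, -0.004], [0.999, -0.054, 0.0], [0.0, -0.004, -1.0]]
contact_force: [0.6, 0.2, -0.4]
finger_gap: 0.0146
gripper_force: 59.0
```

Call:
step_arm(motion=[[[0,0,0,0,0,0],[0,0,0,0,0,0],[0,0,-20,0,0,0],[0,0,-60,0,0,0],[-40,-50,-110,0,0,0],[-70,-100,-150,0,0,0],[-70,-150,-200,0,0,0],[-70,-150,-200,0,0,0],[-70,-150,-200,0,0,0]]], fingers=34)

```text
clock: 49.15
position: [0.5017, -0.0351, 0.2481]
eef_rot: [[0.055, 0.998, 0.005], [0.998, -0.055, -0.001], [-0.001, 0.005, -1.0]]
contact_force: [0.7, 0.0, 0.3]
finger_gap: 0.0338
gripper_force: 0.0
```

Run:
```python
from h import *
nuts()
for c in ("scene","side"): grab_frame(c);print(c,find(c,"plunger_top",1),find(c,"cover_handle",1),find(c,"bowl",1),find(c,"nut_a_center",6))
```

```text
t 49.15 pos [501.7 -35.1 248.1] gap 33.8 F [0.7 0.  0.3] j [-12.3  13.5 -10.5  65.7  -0.   80.8]
[[0.055, 0.998, 0.005], [0.998, -0.055, -0.001], [-0.001, 0.005, -1.0]]
blob [462. 139.] [446, 121, 31, 31, 598] [652.7  32.   12. ]
shift [ 75.2 145.9 241.1] turn [ 0.2  0.  -0.1]
scene [(0.69, [476.5, -343.5, 4.9])] [(0.71, [528.8, -300.2, 88.1])] [(0.83, [672.7, 35.5, 23.2])] []
side [(0.67, [555.2, -194.8, 104.4])] [(0.65, [534.6, -358.0, 89.7])] [(0.76, [659.0, 44.0, 24.6])] [(0.41, [728.9, 171.5, 24.1])]
```

Run:
```python
from h import *
w=grab_frame("wrist");s=grab_frame("scene");d=grab_frame("side")
a=cv2.resize(w[60:220,360:560],(400,320));b=cv2.resize(s[210:410,220:420],(400,400))
c=cv2.resize(d[250:400,180:430],(400,240)); o=np.zeros((600,800,3),np.uint8)
o[:320,:400]=a;o[:400,400:]=b;o[330:570,:400]=c;cv2.imwrite("pics/f14.png",o)
```

```text
(no output)
```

View pics/f14.png

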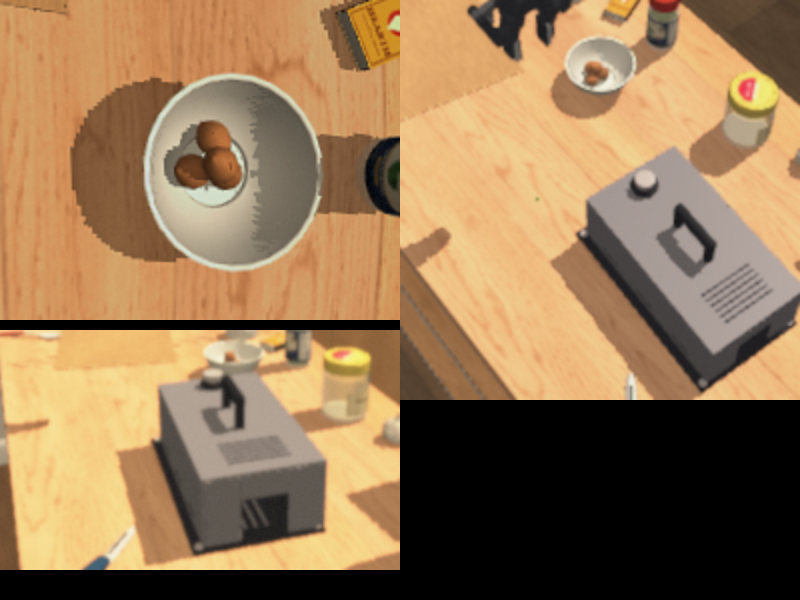

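The bowl holds the nuts, clustered at (210,155) in the first panel, and none are left on the table. The cover is seated flush the right way round and the plunger is low.

```bash
python3 -c "
from h import *
print(workorder.hand_in())"
```

```text
the job is handed in; nothing more can be done
None
```

The job is handed in: the trap is baited, the bail hooked, the cover back on the same way round with the plunger pressed to its stop, and the other four nuts are in the bowl. I could not look under the cover after lowering it, and no result came back from the hand-in.

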